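Put the die grinder's flat pack on charge

ROBOT

A 6-joint arm with a two-finger parallel gripper is mounted at the origin on the work surface. World frame = base frame: x ahead of the robot, y to its left, z up, the work surface at z = 0. Lengths are in mm, angles in rad, forces in N, time in s.
With the tool pointing down it reaches from about 300 to 775 mm from the base axis. Payload 14.6 kg.
Tool frame: the origin (TCP) lies on the centre line of the jaws, within the pads' length; the fingertips stand 17 mm ahead of it and the grasp point (between the pads) lies 2 mm behind it; z points along the fingers, y is the line along which they close (so a half turn about z gives the same grasp; the last joint's range is limited). The gripper opens to 94 mm and grips with 3 to 60 N. Pads are 16 mm wide; open, the fingers measure 119 mm over their backs; the gripper's body (75 mm by 177 mm) begins 78 mm behind the grasp point.
Start: joints at [-1.389, 0.3, 1.521, -0, 1.321, -0.067], TCP at [135.426, -533.056, 222.446] pointing down, gripper open.
Joint ranges: [-3.03, 3.03], [-0.79, 2.21], [0.23, 2.52], [-1.04, 4.18], [0, 3.07], [-2.55, 2.55]. Speed limits (rad/s): [2.22, 2.22, 2.57, 3.14, 3.14, 3.14].

INTERFACE

Orientations are given as [roll, pitch, yaw] about the fixed x, y, z axes, in that order (R = Rz(yaw) Ry(pitch) Rx(roll)).
In Python, from workcell import env gives the robot as it stands.
- The arm moves only by the tool move_arm, never from a script. Its argument "deltas" is a list of rows, each a list of 3 entries, a list of its own where there are three numbers: the shift along the tool's x, y, z in mm, then the turn, a rotation vector about the tool's x, y, z in rad, then the gripper's target within -1 to 1 (fully open at 1, half-way at 0, shut at -1). A call has 1 to 20 rows; each row is the pose to reach, as a shift and turn from the pose commanded when the call began, along the tool's axes at that moment; what a row does not reach only later rows make up. A row lasts 1/8 s, in which the tool goes at most 62.5 mm and 10.7 degrees, less where a joint would pass 70% of its speed; a pose out of reach is approached as far as the arm can. A call with a gripper value outside its range is refused whole. The fingers move at their own pace and stop on an object; the grip force is fixed at half the most. Time passes only in rows, so rows that repeat a pose let the fingers close. It gives the time, the measured TCP pose, the force, the opening and the grip force at its end, in the units of the state.
- env.get_state(): the state, without advancing time (a new reading comes with each control period).
- env.capture(name): name is "scene" or "top"; returns the picture (400x640x3 uint8, red, green, blue); there is no depth.
- env.calibration(name): a dict with "fx", "fy", "cx", "cy" (pixels), "world_to_cam" (4x4, takes a point from world to camera coordinates). Camera axes: x right, y down, z forward; pixel columns grow to the right and rows downward; lengths in mm; the calibration is good to about 2 mm. A picture is of the moment at which its call begins. calibration takes no time and is no camera call.
- env.finish_job(): hands the job in; it is judged then, once.
The state is a dict: "time_s": time; "joint_pos": joint angles; "qvel": joint speeds; "joint_efforts": joint torques, N m; "position": TCP position; "eef_rot": TCP orientation; "wrist_force": force on the tool from outside, world axes, zero at the start; "ft_torque": the same for the moment, N m; "opening": opening from 0.0 (shut) to 1.0 (fully open); "grip_force": force on a finger pad.
Only numpy, scipy, OpenCV 4.12 (cv2) and the standard library are available. Lean on these libraries where they do the work, as an engineer would, in place of code of your own. Each camera call takes 0.05 s, during which the arm holds its last target. There are 200 camera calls.

TASK

The battery pack in the upended die grinder is flat: put it on charge. Pinch the pack's two release tabs together and draw it straight out of the grinder without wrenching it against its latches, then push it into the free charger, no harder than it needs, until it is fully home and both tabs have clicked out. Let go of it, and leave the pack in the other charger and everything else on the bench where it is.

Things in the scene. Friction and masses are not known exactly. Their poses are not given: they have to be found in the camera images.
- pack: The flat battery pack, black plastic, 76 mm tall, about 0.2 kg, plugged stem down into the upended die grinder. Foot (upper part, outside the tool): 52 (x) by 45 (y) by 36 mm high. Stem below it: 40 (x) by 34 (y) by 40 mm long, its tip bevelled by 0.5 mm. Origin at the centre of the foot's underside; z up, +y towards tab a. A half turn about z fits as well
- pack_centre (a point): Point of the pack half-way between its two release tabs: 21 mm above the foot's underside, 15 mm below the pack's top. Axes as for the pack
- pack_foot (a point): Centre of the foot's underside, where the stem begins. It lies on the socket's rim when pressed fully home; let go, a latched pack is held about 1 mm above the rim by the sprung contacts, an unlatched one stands about 5 mm up
- pack_tab_a (a joint): Release tab on the pack's +y side: ribbed grey button 26 mm wide and high, at pack_centre's height. 0: sprung out (28 mm from the pack's middle, 56 mm over both tabs); grows as pressed, to 0.0045 m at its stop (47 mm over both). Spring 3 N at 0, 5.3 N at the stop. Both must be in by 2.7 to 3.5 mm to free the pack, so a pinch off the pack's middle leaves one side caught
- pack_tab_b (a joint): The same tab on the -y side. Each tab carries a sloping hook 10 to 21.5 mm below the foot's underside, which catches 2.7 mm under the socket's lip (9 mm deep). Pushed down unpinched, the hooks ride along the lip and click out at home. Let go of while pinched, the pack is lifted 5 mm by the contacts before they catch: then press on its top until it clicks (15 to 22 N)
- dock: Steel sheet dock bolted to the bench, 160 mm (x) by 110 mm, 98 mm high, with the die grinder clipped in it nose down, battery end up. Origin on the table under the grinder's axis. An air grinder stands in it 80 mm towards the dock's +x, 178 mm high
- grinder_mouth (a point): Centre of the mouth of the grinder's battery socket, 212 mm above the table, z up, y across the tabs. The socket is 41.6 by 35.6 mm inside (0.8 mm play a side, mouth bevelled by 0.5 mm), 52 by 45 mm outside; sprung contacts at the bottom push the pack up with 8 to 12 N over the last 5 mm
- free_charger: Empty charger. A steel plate (150 by 100 mm) screwed to the bench carries a black case on four soft rubber mounts: case 96 mm wide, 54 mm above the table at its top, reaching 40 mm to -x and 90 mm to +x of the socket, whose grey collar stands 16 mm higher. Pushed on, the case sinks straight down (some mm, 10 at most) and comes back. Origin on the table under the socket's axis
- free_charger_mouth (a point): Centre of the mouth of the empty charger's socket, 70 mm above the table at rest; it sinks with the case while the pack is being pressed in, so the push is over at a click or a force, not at a fixed height. The same socket and sprung contacts as the grinder's; z up, y across the tabs
- busy_charger_mouth (a point): the same point of the other, identical charger, which has a pack in it
- other_pack_foot (a point): the identical pack on charge in the busy charger, centre of its foot's underside; to be left alone
- wrench: loose 200 mm wrench lying on the bench; leave alone. Origin under its middle
- hammer: loose 280 mm hammer lying on the bench; leave alone. Origin under its middle
- flap_disc: loose flap disc, 115 mm across, 16 mm high; leave alone. Origin under its centre
- spray_can: loose spray can, 65 mm across, 190 mm tall; leave alone. Origin under its centre
- tip_jar: loose small jar, 42 mm across, 34 mm high; leave alone. Origin under its centre
- weld_square: loose magnetic welding square, 96 mm sides, 20 mm high; leave alone. Origin under its centre
- v_block: loose steel V-block, 44 by 34 by 30 mm; leave alone. Origin under its centre

How it is judged:
By the outcome, as a careful person would: the job done as asked, in the order asked, and still so for the second after the job is handed in, with the robot touching nothing.
It also fails if it takes over 58 s, if anything falls off the work surface, if the arm or the gripper's body presses on something with over 40 N, if the wrist force passes 120 N, or if a joint passes its speed limit or range.

## Working session

There is one attempt and no reset: what is moved stays moved. The work goes in short steps, Python scripts to look and compute and a tool call to move; the robot and the scene stay as the last step left them, time stands still between calls to the robot, and variables do not carry over. Pictures are saved under pics/ and viewed, at most 10 in all, crops included, and the job is handed in when it is done.

Besides the shell and the picture viewer there is one more tool, called after "Request:" as name(argument=value, ...) on one line, values as JSON. move_arm: Moves the arm, as the interface text tells. Its arguments: {"type":"object","properties":{"deltas":{"type":"array"}},"required":["deltas"]}

```bash
mkdir -p pics; ls; python3 - <<'E'
from workcell import env
import cv2
for n in("scene","top"):
    im=env.capture(n); cv2.imwrite(f"pics/{n}0.png",im[...,::-1])
    c=env.calibration(n); print(n,c["fx"],c["fy"],c["cx"],c["cy"]); print(c["world_to_cam"])
s=env.get_state(); print(s)
E
```

```text
pics
scene 451.300607626416 451.300607626416 319.488523671601 201.65575698430445
[[-7.74378320e-01  6.32491773e-01 -1.70989777e-02  4.38652469e+02]
 [ 5.28122880e-01  6.31240991e-01 -5.67997391e-01 -2.15558486e+02]
 [-3.48460101e-01 -4.48875226e-01 -8.22852714e-01  1.58392867e+03]
 [ 0.00000000e+00  0.00000000e+00  0.00000000e+00  1.00000000e+00]]
top 366.3918335808331 366.3918335808331 312.64710056656907 199.47275960736607
[[ 1.42616729e-02 -9.99849290e-01  9.89956728e-03 -1.89546928e+01]
 [-9.96425776e-01 -1.50358560e-02 -8.31239845e-02  5.75924279e+02]
 [ 8.32603054e-02 -8.67869693e-03 -9.96490041e-01  1.27997004e+03]
 [ 0.00000000e+00  0.00000000e+00  0.00000000e+00  1.00000000e+00]]
{'time_s': 0.1, 'joint_pos': array([-1.38857074e+00,  3.00404495e-01,  1.52151273e+00, -1.44339609e-05,
        1.32067429e+00, -6.66087402e-02]), 'qvel': array([ 1.35343713e-03, -1.41283054e-03, -2.56323537e-03, -9.88781185e-04,
       -1.68554696e-03, -3.42102065e-05]), 'joint_efforts': array([ 1.36826078e-03, -5.32644618e+01, -3.53281581e+01,  7.09089939e-02,
        2.35308800e-02, -6.63906690e-05]), 'position': array([ 135.40186341, -532.85618413,  221.95176307]), 'eef_rot': array([-3.14059507e+00, -5.25335811e-05,  2.48837881e-01]), 'wrist_force': array([ 0.55716896, -0.41914004,  0.06710257]), 'ft_torque': array([-0.04090509,  0.00917885,  0.02656167]), 'grip_force': 0.0, 'opening': 1.000830918094489}
```

View pics/scene0.png

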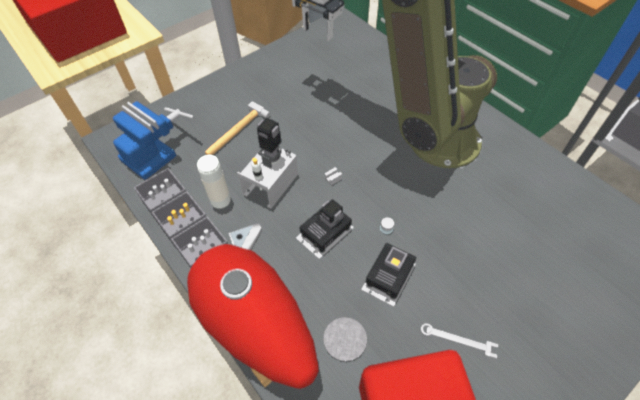

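View pics/top0.png

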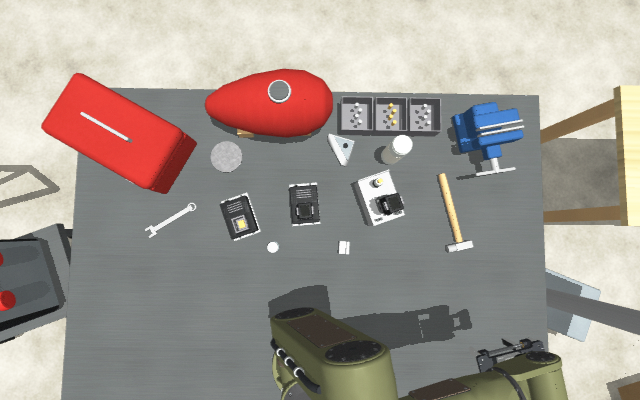

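Scene: the flat pack stands at (269,133) and the dock around (268,170). The busy charger is at (326,225) and the free charger, with its yellow socket, at (396,258). Top: the flat pack is at (388,203), the busy charger at (304,205) and the free socket at (241,224). Next I'll zoom in on these.

```bash
python3 - <<'E'
import cv2,numpy as np
s=cv2.imread("pics/scene0.png");t=cv2.imread("pics/top0.png")
f=lambda im,x,y,w,h,k:cv2.resize(im[y:y+h,x:x+w],None,fx=k,fy=k,interpolation=cv2.INTER_CUBIC)
a=np.hstack([f(t,350,165,60,66,5),f(t,215,180,55,66,5)])  # 300+275
b=np.hstack([f(s,235,110,65,50,5),f(s,355,230,50,50,5)])
print(a.shape,b.shape)
cv2.imwrite("pics/z1.png",np.vstack([a,b]) [:600,:800])
E
```

```text
(330, 575, 3) (250, 575, 3)
```

View pics/z1.png

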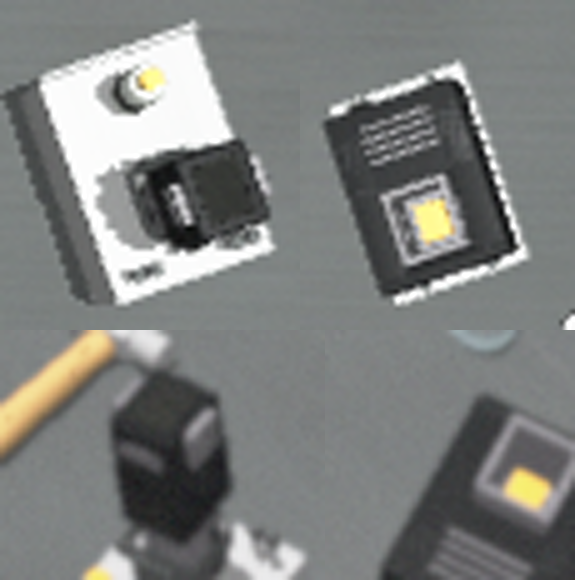

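Zoomed: the pack's tabs lie along the dock's y, and both dock and charger are yawed about +19°. The pack's top face and the free collar are visible in both views. I'll take one finer zoom to set masks and corners.

```bash
python3 - <<'E'
import cv2,numpy as np
s=cv2.imread("pics/scene0.png");t=cv2.imread("pics/top0.png")
def f(im,x,y,w=33,h=25,k=12):
    o=cv2.resize(im[y:y+h,x:x+w],None,fx=k,fy=k,interpolation=cv2.INTER_NEAREST)
    o=cv2.convertScaleAbs(o,alpha=1.6,beta=20)
    for i in range(0,w,5): cv2.putText(o,str(x+i),(i*k,8),0,.3,(0,255,255)); o[:,i*k]=o[:,i*k]//2+[0,60,60]
    for i in range(0,h,5): cv2.putText(o,str(y+i),(0,i*k+8),0,.3,(0,255,0)); o[i*k]=o[i*k]//2+[0,60,0]
    return o
cv2.imwrite("pics/z2.png",np.vstack([np.hstack([f(t,376,187),f(t,228,212)]),np.hstack([f(s,254,116),f(s,382,244)])]))
E
```

```text
(no output)
```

View pics/z2.png

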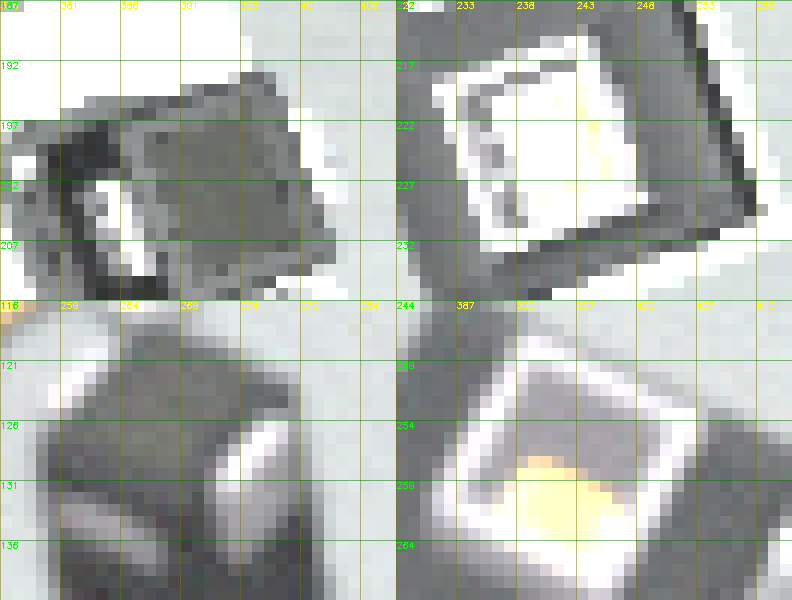

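Picture: the pack's top face spans roughly (388,198), (397,193), (404,208), (391,212) in top and (258,127), (265,118), (278,124), (271,134) in scene. The collar rim spans (232,219), (244,215), (249,228), (238,233) in top and (393,248), (407,254), (399,267), (386,261) in scene.

```bash
cat > h.py <<'E'
import cv2,numpy as np
from workcell import env
C={n:env.calibration(n) for n in("scene","top")}
def P(n):
    c=C[n];return np.array([[c["fx"],0,c["cx"]],[0,c["fy"],c["cy"]],[0,0,1]])@c["world_to_cam"][:3]
def tri(pt,ps):
    X=cv2.triangulatePoints(P("top"),P("scene"),np.array(pt,float).reshape(2,1),np.array(ps,float).reshape(2,1))
    return X[:3,0]/X[3,0]
def proj(n,X):
    q=P(n)@np.append(X,1);return q[:2]/q[2]
def ray(n,px,z):
    M=P(n);A=M[:,[0,1,3]].copy();A[:,2]+=M[:,2]*z
    q=np.linalg.solve(A,[px[0],px[1],1]);return np.array([q[0]/q[2],q[1]/q[2],z])
E
python3 - <<'E'
from h import *
t=cv2.imread("pics/top0.png").astype(int);s=cv2.imread("pics/scene0.png").astype(int)
def blob(im,m,x,y,w,h):
    M=np.zeros(im.shape[:2],np.uint8);M[y:y+h,x:x+w]=m[y:y+h,x:x+w]
    c=max(cv2.findContours(M,0,1)[0],key=cv2.contourArea);F=cv2.drawContours(M*0,[c],-1,1,-1)
    mo=cv2.moments(F,True);return (mo['m10']/mo['m00'],mo['m01']/mo['m00']),cv2.minAreaRect(c),F.sum()
g=t[...,1]
print("t values",t[195:210:3,390:402:3].tolist()); print("s",s[120:132:3,260:275:3].tolist())
print("top collar",*blob(t,g>100,228,212,24,21.__int__()))
ss=s.max(2); print("scene collar",*blob(s,ss>95,384,246,25,24))
for nm,im,bx in(("top",t,(386,192,20,20)),("scene",s,(256,116,24,20))):
    m=(im[...,1]-im[...,0]>=4)&(im[...,1]<80); print(nm,"label",*blob(im,m,*bx))
# hand-seen rim corners
tc=np.array([[232.3,219],[243.7,215],[249,228.3],[238,232.8]]);sc=np.array([[398.8,266.8],[386,261],[393,248],[407,254]])
for nm,a,z in(("top",tc,70),("scene",sc,70)): print(nm,np.array([ray(nm,p,z) for p in a]).round(1).tolist())
E
```

```text
File "<stdin>", line 9
    print("top collar",*blob(t,g>100,228,212,24,21.__int__()))
                                                  ^
SyntaxError: invalid decimal literal
```

```bash
python3 - <<'E'
from h import *
t=cv2.imread("pics/top0.png").astype(int);s=cv2.imread("pics/scene0.png").astype(int)
def blob(im,m,x,y,w,h):
    M=np.zeros(im.shape[:2],np.uint8);M[y:y+h,x:x+w]=m[y:y+h,x:x+w]
    c=max(cv2.findContours(M,0,1)[0],key=cv2.contourArea);F=cv2.drawContours(M*0,[c],-1,1,-1)
    mo=cv2.moments(F,True);return (mo['m10']/mo['m00'],mo['m01']/mo['m00']),cv2.minAreaRect(c),F.sum()
print("t",t[204,386:406].tolist()); print("s",s[126,255:280].tolist())
print("top collar",*blob(t,t[...,1]>100,228,212,24,21))
print("scene collar",*blob(s,s.max(2)>95,384,246,25,24))
for nm,im,bx in(("top",t,(386,192,20,20)),("scene",s,(256,116,24,20))):
    m=(im[...,1]-im[...,0]>=4)&(im[...,1]<80)
    try: print(nm,"label",*blob(im,m,*bx))
    except Exception as e: print(e)
tc=np.array([[232.3,219],[243.7,215],[249,228.3],[238,232.8]]);sc=np.array([[399,266.8],[386,261],[393,248],[407,254]])
for nm,a,z in(("top",tc,70),("scene",sc,70)): 
  q=np.array([ray(nm,p,z) for p in a]);print(nm,q.round(1).tolist(),q.mean(0))
pc=np.array([[388,198],[397.5,193],[403.7,207.5],[391,212]]);pp=np.array([[258,127.5],[265,118],[278,124],[271.5,134]])
for nm,a,z in(("top",pc,249),("scene",pp,249)): 
  q=np.array([ray(nm,p,z) for p in a]);print(nm,q.round(1).tolist(),q.mean(0))
print(tri(pc.mean(0),pp.mean(0)),tri(tc.mean(0),sc.mean(0)))
E
```

```text
t [[195, 193, 194], [91, 90, 88], [80, 81, 80], [80, 81, 77], [63, 65, 61], [54, 60, 58], [54, 57, 56], [54, 58, 57], [53, 56, 54], [51, 55, 53], [52, 55, 53], [52, 55, 53], [55, 56, 55], [54, 56, 55], [66, 68, 67], [71, 70, 69], [66, 66, 65], [122, 121, 121], [127, 129, 126], [128, 129, 125]]
s [[130, 129, 126], [124, 122, 120], [105, 104, 104], [83, 83, 80], [65, 63, 65], [59, 58, 55], [56, 59, 56], [60, 63, 60], [63, 66, 64], [60, 62, 63], [60, 63, 61], [60, 63, 62], [61, 66, 65], [62, 66, 67], [60, 63, 58], [59, 60, 58], [57, 56, 58], [55, 54, 52], [56, 55, 51], [74, 72, 71], [117, 111, 113], [140, 137, 139], [131, 128, 130], [98, 96, 96], [114, 112, 109]]
top collar (239.43636363636364, 223.45909090909092) ((239.60000610351562, 223.300048828125), (15.495158195495605, 14.23024845123291), 71.56504821777344) 220
scene collar (396.8730964467005, 255.9492385786802) ((397.2000732421875, 254.6000213623047), (17.88854217529297, 25.043960571289062), 26.56505012512207) 394
top label (394.24, 201.8) ((394.0, 201.5), (7.0, 6.0), 90.0) 25
scene label (266.4736842105263, 126.73684210526316) ((266.75, 126.75000762939453), (4.949747562408447, 7.071067810058594), 45.0) 19
top [[501.3, 263.0, 70.0], [515.5, 224.6, 70.0], [470.5, 205.2, 70.0], [454.8, 242.1, 70.0]] [485.54638745 233.71548403  70.        ]
scene [[502.0, 266.2, 70.0], [517.0, 230.8, 70.0], [473.6, 214.1, 70.0], [457.1, 252.4, 70.0]] [487.42528133 240.85608345  70.        ]
top [[565.1, -230.8, 249.0], [580.3, -258.9, 249.0], [537.7, -277.0, 249.0], [523.9, -239.5, 249.0]] [ 551.72685921 -251.54775266  249.        ]
scene [[579.5, -255.6, 249.0], [542.2, -273.6, 249.0], [527.5, -229.7, 249.0], [564.7, -210.1, 249.0]] [ 553.46083058 -242.23747259  249.        ]
[ 550.23760589 -251.80748868  239.48990523] [484.0991333  237.13259587  60.03090752]
```

```bash
python3 - <<'E'
from h import *
t=cv2.imread("pics/top0.png").astype(int);s=cv2.imread("pics/scene0.png").astype(int)
def yaw(pts,z):
    q=np.array([ray("top",p,z)[:2] for p in pts],np.float32);r=cv2.minAreaRect(q);return r
# dock top white
M=np.zeros(t.shape[:2],np.uint8);M[165:230,350:408]=(t.min(2)>170)[165:230,350:408]
c=max(cv2.findContours(M,0,1)[0],key=cv2.contourArea)[:,0]
print("dock",yaw(c,98))
# long-edge fits of free charger: bright plate strip on right (+x.. -y side), and dark case left edge
r=[(x,y) for y in range(200,228) for x in [next((x for x in range(262,236,-1) if t[y,x].max()<70),None)] if x]
q=np.array([ray("top",p,54)[:2] for p in r],np.float32);v=cv2.fitLine(q,cv2.DIST_HUBER,0,.01,.01).ravel();print("case right edge yaw",np.degrees(np.arctan2(v[1],v[0])))
r=[(x,y) for y in range(206,236) for x in [next((x for x in range(212,240) if t[y,x].max()<75),None)] if x]
q=np.array([ray("top",p,54)[:2] for p in r],np.float32);v=cv2.fitLine(q,cv2.DIST_HUBER,0,.01,.01).ravel();print("case left edge yaw",np.degrees(np.arctan2(v[1],v[0])))
print("pack top",ray("top",(394.4,202),249),"scene",ray("scene",(267.2,125.5),249),tri((394.4,202),(267.2,125.5)))
print("collar",ray("top",(240,223.3),70),"scene",ray("scene",(395.7,257.5),70),tri((240,223.3),(395.7,257.5)))
print(env.get_state()["eef_rot"])
E
```

```text
dock ((581.52294921875, -239.23272705078125), (163.7791748046875, 114.98743438720703), 19.84769630432129)
case right edge yaw 21.178776
case left edge yaw 21.075693
pack top [ 553.50812607 -249.63481716  249.        ] scene [ 554.74441879 -244.95734547  249.        ] [ 552.92700123 -249.91783449  244.06734302]
collar [487.08648084 236.31307078  70.        ] scene [488.86216421 240.14628872  70.        ] [486.56794925 238.03406333  64.07692206]
[-3.14059507e+00 -5.25335811e-05  2.48837881e-01]
```

Request:
move_arm(deltas=[[[0,0,-60],[0,0,0],1],[[60,-21,-78],[0,0,-0.04],1],[[475,-171.8,-78],[0,0,-0.097],1],[[475,-171.8,-78],[0,0,-0.097],1],[[475,-171.8,-78],[0,0,-0.097],1],[[475,-171.8,-78],[0,0,-0.097],1],[[475,-171.8,-78],[0,0,-0.097],1],[[475,-171.8,-78],[0,0,-0.097],1],[[475,-171.8,-78],[0,0,-0.097],1],[[475,-171.8,-78],[0,0,-0.097],1],[[475,-171.8,-78],[0,0,-0.097],1],[[475,-171.8,-78],[0,0,-0.097],1],[[475,-171.8,-78],[0,0,-0.097],1]])

```text
time_s: 1.72
position: [552.8, -250.5, 300.8]
eef_rot: [3.141, -0.0, 0.344]
wrist_force: [-0.2, -0.3, -0.3]
opening: 1.001
grip_force: 0.0
```

```bash
python3 - <<'E'
from h import *
im={}
for n in("scene","top"):
    im[n]=env.capture(n)[...,::-1].copy(); cv2.imwrite(f"pics/{n}1.png",im[n])
s=env.get_state();print(s["position"],s["eef_rot"],s["wrist_force"],s["time_s"],s["opening"])
T=s["position"];c,q=np.cos(.346),np.sin(.346)
def f(n,x,y,w,h,k):
    o=cv2.resize(im[n][y:y+h,x:x+w],None,fx=k,fy=k,interpolation=cv2.INTER_CUBIC);o=cv2.convertScaleAbs(o,alpha=1.5,beta=15)
    for sg in(-1,1):  # expected fingertip inner faces
        p=proj(n,[T[0]-sg*47*q,T[1]+sg*47*c,T[2]-17]);print(n,p)
        cv2.circle(o,(int((p[0]+.5-x)*k),int((p[1]+.5-y)*k)),4,(0,0,255),1)
    return o
cv2.imwrite("pics/z3.png",np.hstack([f("scene",235,75,66,90,6),f("top",360,165,66,90,6)]))
E
```

```text
[ 552.99648382 -250.22721416  300.72099511] [ 3.14129082e+00 -2.46256930e-04  3.44691624e-01] [ 0.11025506 -0.15714699  0.97335335] 1.825 0.9971332799873812
scene [251.67222913 109.55791275]
scene [279.10020002 121.4714038 ]
top [412.84283232 195.92664822]
top [381.97465014 206.59889626]
```

View pics/z3.png

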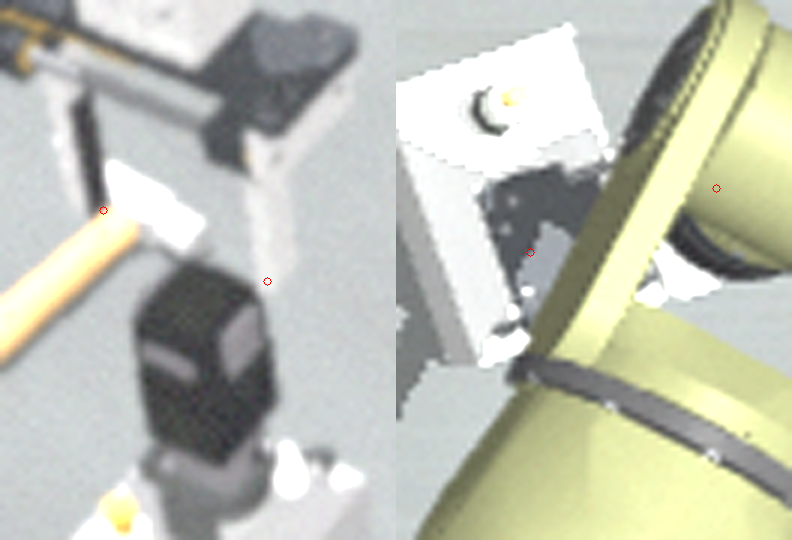

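Scene view: the gripper is centred over the pack, whose top is at about (266,128). In the top view the wrist hides it. I'll descend open and close to just wider than the tabs, feeling for contact.

Request:
move_arm(deltas=[[[0,0,40],[0,0,0],1],[[0,0,68],[0,0,0],1],[[0,0,68],[0,0,0],0.5],[[0,0,68],[0,0,0],0.3],[[0,0,68],[0,0,0],0.3],[[0,0,68],[0,0,0],0.3]])

```text
time_s: 2.58
position: [553.7, -249.7, 233.3]
eef_rot: [3.141, -0.001, 0.346]
wrist_force: [0.6, 0.7, -0.2]
opening: 0.652
grip_force: 0.0
```

Request:
move_arm(deltas=[[[0,0,0],[0,0,0],0.2],[[0,0,0],[0,0,0],0.2],[[0,0,0],[0,0,0],0.2]])

```text
time_s: 2.95
position: [553.5, -249.0, 232.9]
eef_rot: [-3.141, -0.0, 0.346]
wrist_force: [-2.3, 5.4, 3.4]
opening: 0.603
grip_force: 2.8
```

```bash
python3 - <<'E'
from h import *
for i in range(4):
    im=env.capture("scene"); s=env.get_state();print(s["position"].round(2),s["wrist_force"].round(2),s["ft_torque"].round(3),s["opening"],s["grip_force"])
im=im[...,::-1]
cv2.imwrite("pics/z4.png",cv2.convertScaleAbs(cv2.resize(im[95:170,225:305],None,fx=7,fy=7,interpolation=cv2.INTER_CUBIC),alpha=1.5,beta=15))
E
```

```text
[ 553.49 -248.96  232.86] [-2.29  4.92  3.01] [1.002 0.449 0.051] 0.5968428990582688 2.7589161694049835
[ 553.5  -248.97  232.87] [-1.97  4.39  4.14] [0.976 0.478 0.083] 0.5995586774097528 2.757750526070595
[ 553.51 -248.98  232.89] [-1.7   4.78  4.12] [1.037 0.463 0.018] 0.5996394176710169 2.7568738907575607
[ 553.51 -248.97  232.86] [-2.88  3.96  3.81] [ 1.002  0.393 -0.002] 0.6023575145818145 2.756325602531433
```

View pics/z4.png

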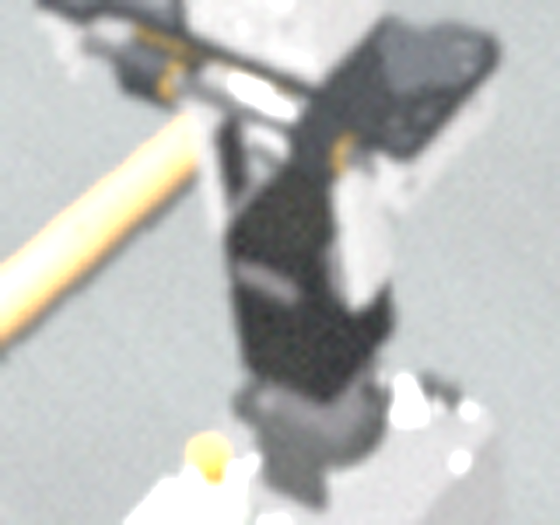

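The near finger covers the tab's middle, at about (360,230) in the crop, so x is fine. Only the +y finger is touching, so I'll shift toward +y until the side force vanishes.

Request:
move_arm(deltas=[[[0,-1,0],[0,0,0],0.2],[[0,-1,0],[0,0,0],0.2],[[0,-1,0],[0,0,0],0.2]])

```text
time_s: 3.52
position: [553.2, -248.6, 232.5]
eef_rot: [-3.141, -0.0, 0.346]
wrist_force: [-0.6, 1.4, 1.8]
opening: 0.604
grip_force: 1.1
```

Request:
move_arm(deltas=[[[0,-0.5,0],[0,0,0],0.2],[[0,-0.5,0],[0,0,0],0.15],[[0,-0.5,0],[0,0,0],0.1],[[0,-0.5,0],[0,0,0],0.1]])

```text
time_s: 4.03
position: [553.1, -248.5, 232.6]
eef_rot: [3.141, -0.0, 0.346]
wrist_force: [0.8, -2.1, 1.5]
opening: 0.548
grip_force: 5.3
```

Request:
move_arm(deltas=[[[0,0.2,0],[0,0,0],0.05],[[0,0.2,0],[0,0,0],0],[[0,0.2,0],[0,0,0],-0.2],[[0,0.2,0],[0,0,0],-1],[[0,0.2,0],[0,0,0],-1]])

```text
time_s: 4.65
position: [553.1, -248.0, 233.0]
eef_rot: [-3.141, -0.0, 0.346]
wrist_force: [-2.4, 1.6, 6.6]
opening: 0.495
grip_force: 30.0
```

Request:
move_arm(deltas=[[[0,0.2,-2],[0,0,0],-1],[[0,0.2,-5],[0,0,0],-1],[[0,0.2,-9],[0,0,0],-1],[[0,0.2,-13],[0,0,0],-1]])

```text
time_s: 5.15
position: [553.1, -248.5, 245.5]
eef_rot: [-3.141, 0.0, 0.346]
wrist_force: [-0.2, -0.8, -2.6]
opening: 0.489
grip_force: 30.0
```

Both tabs are in and the pack slid free. Next I lift it clear and carry it over to the free charger.

Request:
move_arm(deltas=[[[0,0,-20],[0,0,0],-1],[[0,0,-60],[0,0,0],-1],[[20,-100,-75],[0,0,-0.01],-1],[[102.2,-479.6,-75],[0,0,-0.022],-1],[[102.2,-479.6,-75],[0,0,-0.022],-1],[[102.2,-479.6,-75],[0,0,-0.022],-1],[[102.2,-479.6,-75],[0,0,-0.022],-1],[[102.2,-479.6,-75],[0,0,-0.022],-1],[[102.2,-479.6,-75],[0,0,-0.022],-1],[[102.2,-479.6,-75],[0,0,-0.022],-1],[[102.2,-479.6,-75],[0,0,-0.022],-1],[[102.2,-479.6,-75],[0,0,-0.022],-1],[[102.2,-479.6,-75],[0,0,-0.022],-1],[[102.2,-479.6,-25],[0,0,-0.022],-1],[[102.2,-479.6,35],[0,0,-0.022],-1],[[102.2,-479.6,85],[0,0,-0.022],-1],[[102.2,-479.6,85],[0,0,-0.022],-1],[[102.2,-479.6,85],[0,0,-0.022],-1]])

```text
time_s: 7.4
position: [487.9, 237.2, 162.8]
eef_rot: [-3.142, -0.003, 0.367]
wrist_force: [0.2, 0.1, -1.3]
opening: 0.491
grip_force: 30.0
```

```bash
python3 - <<'E'
from h import *
o=[]
for n,(x,y,w,h) in(("scene",(360,195,64,85)),("top",(212,180,64,85))):
    im=env.capture(n)[...,::-1].copy(); cv2.imwrite(f"pics/{n}2.png",im)
    o.append(cv2.convertScaleAbs(cv2.resize(im[y:y+h,x:x+w],None,fx=6,fy=6,interpolation=cv2.INTER_CUBIC),alpha=1.5,beta=15))
s=env.get_state();print(s["position"],s["eef_rot"],s["wrist_force"],s["ft_torque"],s["opening"],s["time_s"])
cv2.imwrite("pics/z5.png",np.hstack(o))
E
```

```text
[487.80856055 237.4482919  163.01489037] [-3.14153919 -0.00389838  0.36740322] [-0.89604321  0.20950101 -2.33054129] [-0.00097334 -0.03191812  0.02138599] 0.49004973021123577 7.5
```

View pics/z5.png

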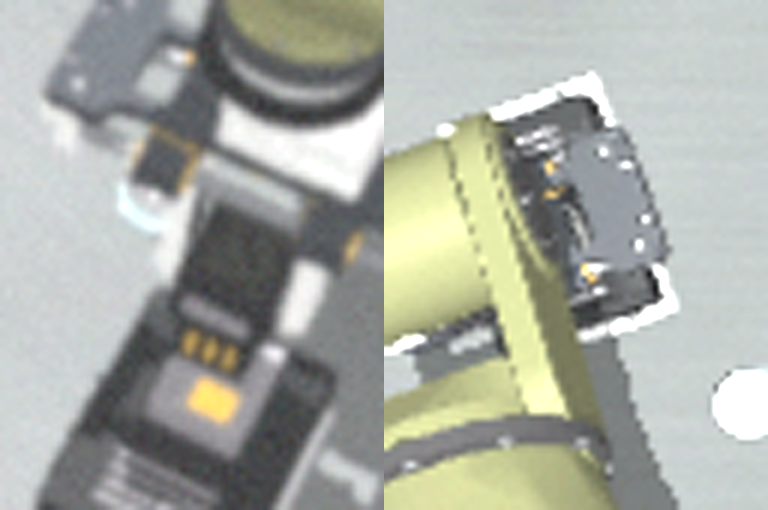

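Scene view: the pack hangs over the collar, with the collar's yellow contact at about (395,262) and the stem right behind and above it. I'll lower gently and feel for the mouth.

Request:
move_arm(deltas=[[[0,0,15],[0,0,0],-1],[[0,0,25],[0,0,0],-1],[[0,0,30],[0,0,0],-1],[[0,0,34],[0,0,0],-1],[[0,0,34],[0,0,0],-1]])

```text
time_s: 8.12
position: [486.7, 237.4, 126.4]
eef_rot: [-3.141, 0.0, 0.368]
wrist_force: [0.9, -0.6, -1.6]
opening: 0.489
grip_force: 30.0
```

```bash
python3 - <<'E'
from h import *
s=env.get_state();print(s["position"],s["eef_rot"],s["wrist_force"],s["ft_torque"])
E
```

```text
[486.73225871 237.38953014 126.38174359] [-3.14147873e+00  1.76623754e-05  3.67848692e-01] [ 0.85630516 -0.56350384 -1.5588801 ] [0.04391384 0.03074805 0.02118838]
```

Request:
move_arm(deltas=[[[0,0,5],[0,0,0],-1],[[0,0,10],[0,0,0],-1],[[0,0,14],[0,0,0],-1],[[0,0,14],[0,0,0],-1]])

```text
time_s: 8.62
position: [486.8, 237.8, 112.3]
eef_rot: [-3.141, -0.001, 0.368]
wrist_force: [-0.9, 4.7, -1.6]
opening: 0.491
grip_force: 30.0
```

The stem is in, with a slight side load toward +y. I'll ease that off and go on down.

Request:
move_arm(deltas=[[[0.2,-0.6,0],[0,0,0],-1],[[0.2,-0.6,5],[0,0,0],-1],[[0.2,-0.6,10],[0,0,0],-1],[[0.2,-0.6,14],[0,0,0],-1],[[0.2,-0.6,14],[0,0,0],-1]])

```text
time_s: 9.25
position: [486.7, 237.9, 98.0]
eef_rot: [-3.142, 0.0, 0.368]
wrist_force: [2.8, 5.0, -3.4]
opening: 0.49
grip_force: 30.0
```

Request:
move_arm(deltas=[[[0.6,-0.6,0],[0,0,0],-1],[[0.6,-0.6,2],[0,0,0],-1],[[0.6,-0.6,3],[0,0,0],-1],[[0.6,-0.6,3],[0,0,0],-1]])

```text
time_s: 9.75
position: [486.9, 238.6, 95.3]
eef_rot: [3.141, 0.001, 0.368]
wrist_force: [-0.1, -0.7, -2.2]
opening: 0.491
grip_force: 30.0
```

Request:
move_arm(deltas=[[[0.6,-0.6,0],[0,0,0],0.4],[[0,0,0],[0,0,0],1],[[0,0,0],[0,0,0],1],[[0,0,-40],[0,0,0],1],[[0,0,-65],[0,0,0],0],[[0,0,-65],[0,0,0],-1],[[0,0,-65],[0,0,0],-1],[[0,0,-65],[0,0,0],-1],[[0,0,-65],[0,0,0],-1],[[0,0,-45],[0,0,0],-1],[[0,0,-40],[0,0,0],-1],[[0,0,-40],[0,0,0],-1]])

```text
time_s: 11.25
position: [487.0, 238.7, 135.3]
eef_rot: [3.142, 0.001, 0.368]
wrist_force: [0.3, -0.7, 0.4]
opening: 0.099
grip_force: 0.0
```

```bash
python3 - <<'E'
from h import *
im=env.capture("scene")[...,::-1]
s=env.get_state();print(s["position"],s["eef_rot"],s["wrist_force"],s["opening"])
cv2.imwrite("pics/z6.png",cv2.convertScaleAbs(cv2.resize(im[200:285,360:430],None,fx=6,fy=6,interpolation=cv2.INTER_CUBIC),alpha=1.5,beta=15))
E
```

```text
[487.17331535 238.7642903  135.79453983] [-3.14159201e+00 -2.06506670e-04  3.67787651e-01] [-0.44651657 -0.22623912  0.41951737] 0.05774644080222614
```

View pics/z6.png

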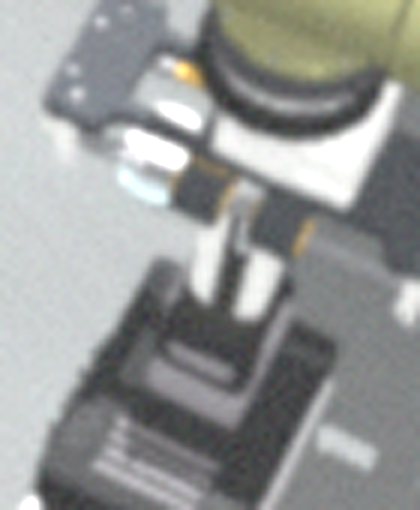

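Picture: the pack stands in the collar with the closed fingertips above its top, at about (235,300) in the crop. Now I press gently on the top.

Request:
move_arm(deltas=[[[0,0,4],[0,0,0],-1],[[0,0,7],[0,0,0],-1],[[0,0,9],[0,0,0],-1],[[0,0,9],[0,0,0],-1]])

```text
time_s: 11.8
position: [487.2, 238.7, 126.7]
eef_rot: [3.142, -0.001, 0.368]
wrist_force: [0.1, 0.5, 4.8]
opening: 0.003
grip_force: 2.2
```

Request:
move_arm(deltas=[[[0,0,1],[0,0,0],-1],[[0,0,2],[0,0,0],-1],[[0,0,2],[0,0,0],-1]])

```text
time_s: 12.18
position: [487.3, 238.8, 125.1]
eef_rot: [3.142, -0.001, 0.368]
wrist_force: [-0.1, -0.7, 7.9]
opening: 0.006
grip_force: 4.1
```

Request:
move_arm(deltas=[[[0,0,1],[0,0,0],-1],[[0,0,2],[0,0,0],-1],[[0,0,2],[0,0,0],-1]])

```text
time_s: 12.55
position: [487.5, 238.9, 123.4]
eef_rot: [-3.142, -0.002, 0.368]
wrist_force: [-1.3, -1.0, 10.2]
opening: 0.003
grip_force: 5.1
```

Request:
move_arm(deltas=[[[0,0,1],[0,0,0],-1],[[0,0,2],[0,0,0],-1],[[0,0,2],[0,0,0],-1]])

```text
time_s: 12.92
position: [487.6, 238.9, 121.5]
eef_rot: [3.142, -0.002, 0.368]
wrist_force: [-0.5, -1.6, 11.2]
opening: 0.004
grip_force: 5.7
```

Request:
move_arm(deltas=[[[0,0,1],[0,0,0],-1],[[0,0,2],[0,0,0],-1],[[0,0,2],[0,0,0],-1]])

```text
time_s: 13.3
position: [487.5, 238.9, 119.4]
eef_rot: [3.142, -0.002, 0.368]
wrist_force: [-0.0, -1.1, 10.3]
opening: 0.004
grip_force: 5.2
```

Request:
move_arm(deltas=[[[0,0,1],[0,0,0],-1],[[0,0,1],[0,0,0],-1]])

```text
time_s: 13.55
position: [487.5, 238.8, 118.5]
eef_rot: [3.142, -0.002, 0.368]
wrist_force: [-1.5, -1.9, 12.7]
opening: 0.008
grip_force: 6.2
```

Request:
move_arm(deltas=[[[0,0,1],[0,0,0],-1],[[0,0,1],[0,0,0],-1]])

```text
time_s: 13.8
position: [487.6, 238.8, 117.7]
eef_rot: [3.141, -0.002, 0.368]
wrist_force: [-2.1, -1.6, 14.5]
opening: 0.005
grip_force: 7.2
```

Request:
move_arm(deltas=[[[0,0,1],[0,0,0],-1],[[0,0,1],[0,0,0],-1]])

```text
time_s: 14.05
position: [487.6, 238.8, 116.9]
eef_rot: [3.141, -0.002, 0.368]
wrist_force: [-3.4, -2.7, 16.4]
opening: 0.004
grip_force: 8.2
```

Request:
move_arm(deltas=[[[0,0,1],[0,0,0],-1],[[0,0,1],[0,0,0],-1]])

```text
time_s: 14.3
position: [487.6, 238.8, 116.1]
eef_rot: [3.141, -0.002, 0.368]
wrist_force: [-5.0, -3.0, 18.7]
opening: 0.002
grip_force: 9.2
```

Request:
move_arm(deltas=[[[0,0,1],[0,0,0],-1],[[0,0,1],[0,0,0],-1]])

```text
time_s: 14.55
position: [487.6, 238.8, 115.2]
eef_rot: [3.141, -0.002, 0.368]
wrist_force: [-4.6, -2.5, 20.6]
opening: 0.004
grip_force: 10.2
```

The force dipped near 119 mm, which may have been the click, and then rose at the mounts' rate. I'll back off and see where contact is lost. A latched top stands about 4 mm lower than before.

Request:
move_arm(deltas=[[[0,0,1],[0,0,0],-1],[[0,0,1],[0,0,0],-1],[[0,0,-4],[0,0,0],-1],[[0,0,-8],[0,0,0],-1],[[0,0,-8],[0,0,0],-1]])

```text
time_s: 15.18
position: [487.4, 238.7, 122.2]
eef_rot: [3.141, -0.001, 0.368]
wrist_force: [1.2, 0.0, 5.3]
opening: 0.006
grip_force: 2.9
```

Request:
move_arm(deltas=[[[0,0,-1.5],[0,0,0],-1],[[0,0,-1.5],[0,0,0],-1],[[0,0,-1.5],[0,0,0],-1]])

```text
time_s: 15.55
position: [487.2, 238.7, 123.0]
eef_rot: [3.142, -0.0, 0.368]
wrist_force: [1.6, -0.6, 3.0]
opening: 0.009
grip_force: 1.9
```

Contact now ends about 4.4 mm lower than before, so the pack is latched. I'll retreat and take a look.

Request:
move_arm(deltas=[[[0,0,-20],[0,0,0],-1],[[0,0,-80],[0,0,0],-1],[[-60,60,-140],[0,0,0],-1],[[-120,160,-140],[0,0,0],0],[[-120,220,-140],[0,0,0],1],[[-120,220,-140],[0,0,0],1],[[-120,220,-140],[0,0,0],1],[[-120,220,-140],[0,0,0],1],[[-120,220,-140],[0,0,0],1]])

```text
time_s: 16.68
position: [454.0, -8.9, 262.5]
eef_rot: [-3.141, 0.001, 0.368]
wrist_force: [-0.1, -0.5, 0.7]
opening: 0.607
grip_force: 0.0
```

```bash
python3 - <<'E'
from h import *
o=[]
for n,(x,y,w,h) in(("scene",(290,190,130,95)),("top",(205,170,130,95))):
    im=env.capture(n)[...,::-1].copy(); cv2.imwrite(f"pics/{n}3.png",im)
    o.append(cv2.convertScaleAbs(cv2.resize(im[y:y+h,x:x+w],None,fx=6,fy=6,interpolation=cv2.INTER_CUBIC)[:290*2,:],alpha=1.5,beta=15))
o=[cv2.resize(a,(480,300)) if 0 else a for a in o]
cv2.imwrite("pics/z7.png",np.vstack([cv2.resize(a,(410,298)) for a in o]))
E
```

```text
(no output)
```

View pics/z7.png

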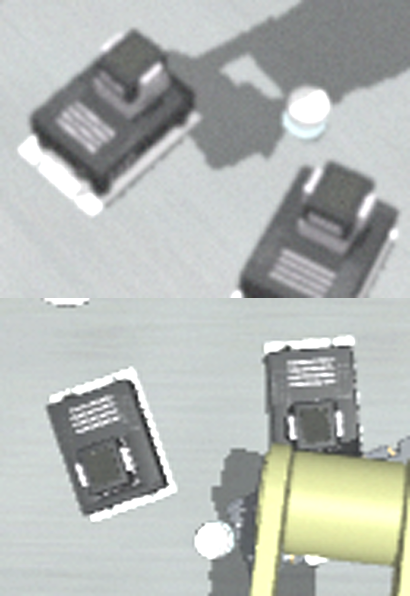

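The pack now stands like its twin, with both tabs visible on either side: scene crop (310,185) and (365,210), top crop (82,475) and (130,458). It is level and nothing else has moved, so I'm handing in.

```bash
python3 -c "
from workcell import env
print(env.finish_job())"
```

```text
the job is handed in; nothing more can be done
None
```

The flat pack is in the free charger and let go of: contact after the press ended about 4.4 mm lower, both tabs show out in the last picture, and nothing else on the bench appears moved; the job is handed in.

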